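# Roll a salvaged battery cell into the tester with the pusher

## Robot

A 6-joint arm with a two-finger parallel gripper is mounted at the origin on the work surface. World frame = base frame: x ahead of the robot, y to its left, z up, the work surface at z = 0. Lengths are in m, angles in rad, forces in N, time in s.
With the tool pointing down it reaches from about 0.25 to 0.775 m from the base axis. Payload 4 kg.
Tool frame: the origin (TCP) lies midway between the tips of the shut fingers; the grasp point (between the pads) lies 19 mm behind it (ctrl.hold_point_z is the distance from the TCP to the grasp point, in m); y points along the fingers, z is the direction in which the jaws open and shut, and the axes are right-handed (so a half turn about y gives the same grasp; the last joint's range is limited). The gripper opens to 85 mm and grips with 20 to 120 N. Pads are 22 mm wide; open, the fingers measure 114 mm over their backs; the gripper's body (76 mm by 85 mm) begins 54 mm behind the grasp point. The pads swing forward as they close: fully open they stand 13 mm farther back than shut.
Start: joints at [-1.388, 0.087, 1.371, -0, 1.684, -0.103], TCP at [0.155, -0.528, 0.231] pointing down, gripper open.
Joint ranges: [-3.1, 3.1], [-0.76, 2.03], [0.27, 2.55], [-1.08, 4.22], [0.17, 2.65], [-2.57, 2.57]. Speed limits (rad/s): [2.79, 2.79, 3.14, 3.14, 3.14, 3.14].

## Interface

Orientations are given as a rotation vector (axis times angle).
In Python, from workcell import ctrl, vision, ticket gives the robot as it stands.
- The arm moves only by the shell command python3 -m handwheel 'ROWS' [FORCE]. ROWS is JSON, a list of rows, each an object with "offset": the shift along the world's x, y, z in mm, a list of three; "rot": the turn, a rotation vector about the world's x, y, z in degrees, a list of three; "gripper": the opening, from -1 (shut) to 1 (fully open). In form: [{"offset": [x, y, z], "rot": [ax, ay, az], "gripper": gripper}, ...]. A call has 1 to 5 rows; each row shifts and turns the commanded pose from where the row before left it; what a row does not reach is not made up. A row lasts 1/8 s, in which the tool goes at most 62.5 mm and 10.7 degrees, less where a joint would pass 70% of its speed; a pose out of reach is approached as far as the arm can. A call with a gripper value outside its range is refused whole. The fingers move at their own pace and stop on an object; FORCE is the grip in N (left out, the last holds). Time passes only in rows, so rows that do not move let the fingers close. It gives the time, the measured TCP pose, the force and the opening at its end, in the units of the state.
- ctrl.state(): the state, without advancing time (a new reading comes with each control period).
- vision.capture(name): name is "scene" or "side" or "wrist"; returns a dict with "img" (384x512x3 uint8, blue, green, red), "fx", "fy", "cx", "cy" (pixels), "k1" (the pictures are not rectified: a ray, as slopes to the right and down, at radius r is drawn at 1 + k1 r^2 times it, then the intrinsics apply), "view" (4x4, takes a point from world to camera coordinates); the wrist camera has in their place "mount" (4x4, takes a point from camera to tool coordinates, whose origin is the TCP and whose axes are the tool frame's). Camera axes: x right, y down, z forward; pixel columns grow to the right and rows downward; lengths in m; the calibration is good to about 2 mm. A picture is of the moment at which its call begins: read the wrist's pose just before it. There is no depth.
- ticket.job_done(): hands the job in, once; it reports no verdict.
The state is a dict: "t": time; "qpos": joint angles; "qd": joint speeds; "joint_efforts": joint torques, N m; "tool_pos": TCP position; "orientation": TCP orientation; "wrist_force": force on the tool from outside, world axes, zero at the start; "ft_torque": the same for the moment, N m; "width": finger opening in m.
Only numpy, scipy, OpenCV 4.12 (cv2) and the standard library are available. Lean on these libraries where they do the work, as an engineer would, in place of code of your own. Each camera call takes 0.05 s, during which the arm holds its last target. There are 200 camera calls.

## Task

From the tray of look-alike blue cells take the middle-sized one, lay it without dropping it crosswise in the loading notch (the narrow groove) of the tester track, and let go. Then pick up the yellow-handled pusher and with its blade alone roll the cell gently along the track, under the orange guard, until it settles in the cradle (the wide groove), never shoving it hard or letting it roll beyond. Last, stand the pusher back on its feet on its blue pad and let go, leaving the other two cells, the bottle, the drive and the tin where they are.

Things in the scene. Friction and masses are not known exactly. Their poses are not given: they have to be found in the camera images.
- cell_medium: The cell to test: blue cylinder 18 mm in diameter, 65 mm long, about 46 g, lying in one of the three tray slots, with one fellow in each of the others. Origin at the middle of its axis; its x runs along its axis (y and z turn with it as it rolls). In a tray slot its axis lies 22.5 mm above the bench.
- cell_small: Look-alike, blue, 14 mm in diameter, 50 mm long; origin mid-axis, x along its axis. Leave it.
- cell_large: Look-alike, blue, 22 mm in diameter, 70 mm long; origin mid-axis, x along its axis. Leave it.
- tray: Fixed flat grey and black tray 84 (x) x 156 (y) x 15 mm high, no rim, with three equal slots 10 mm wide and 8 mm deep running along its x at y = -50, 0 and +50 mm. The cells lie along the slots, almost wholly above the tray top (the medium one sinks 1.5 mm). Which cell is in which slot varies. Origin on the bench under its centre.
- tester: Fixed tester with a level rolling track. Origin on the bench below the loading notch; x = rolling direction, z up. Grey deck, top 20 mm above the bench, x = -55 to 200 mm, 75 mm wide between black fences (6 mm thick, tops at 32 mm). Two grooves cross it, 10 mm deep: loading notch at x = 0, 7 mm wide; cradle at x = 150 mm, 14 mm wide. Dark box with red displays, 60 mm high, at x = 200 to 255 mm.
- notch (a point): Where the middle of the medium cell's axis lies when it rests in the loading notch: 28.3 mm above the bench (it sinks 0.7 mm into the notch, so a slight push rolls it out). Axes as the tester's.
- cradle (a point): Where the middle of the medium cell's axis lies when it is settled in the cradle: 25.7 mm above the bench, 150 mm from the notch. The cell drops in by itself (3.3 mm) once its axis passes 143 mm, so the blade face need not go past 136 mm; past 141 mm it would press on the settled cell. Rolled in faster than about 0.15 m/s it may jump across. Axes as the tester's.
- pusher: Loose pusher, about 60 g, standing on blade and heel on the pad. x points from handle to blade, z up, origin at foot height under the middle of the handle. Yellow handle x = -60 to 35 mm, 16 mm wide (y), 22 to 38 mm high. Black neck x = 25 to 94 mm, 12 mm wide, 8 to 16 mm high, with a riser to the handle at x = 25 to 35 mm. Heel at x = -60 to -50 mm, 30 mm wide.
- pusher_grip (a point): Middle of the pusher's handle, 30 mm above its feet, axes as the pusher's; grip across y here.
- pad: Fixed blue pad 240 (x) x 120 (y) x 3 mm thick, the pusher's parking place. Origin on the bench under its centre; the pusher starts on it, blade towards +x of the pad.
- bottle: Loose white bottle, 40 mm in diameter, 105 mm high, upright; origin at the bottom centre. Leave it.
- drive: Loose disk drive, 70 (x) x 100 (y) x 9.5 mm, lying flat; origin at the bottom centre. Leave it.
- tin: Loose metal tin, 56 mm in diameter, 40 mm high; origin at the bottom centre. Leave it.
- guard (a point): Middle of the orange guard over the cradle, 50 mm above the bench, at the underside of its two crossbars, axes as the tester's. The crossbars run across the track at 18 mm before and behind this point; each is 8 mm wide (along x) and 6 mm thick, on posts outside the fences (to y = +-50 mm). The pusher's blade and neck pass under them.
- pusher_blade (a point): Middle of the front face of the pusher's white, slick (low-friction) blade, 100 mm ahead of the handle's middle and 10 mm above its feet, axes as the pusher's. The blade is 6 mm thick, 44 mm wide, 20 mm high.
Mind the look-alikes: they are no part of the job. Leave any brown or red look-alike of the cell_medium alone.

How it is judged:
On the way, in this order (a step that is already met when the one before it is completed fails the run):
1. the medium cell lies in the loading notch, let go and at rest (x of cell_medium in the frame of notch between -0.004 and 0.004 m and y of cell_medium in the frame of notch between -0.006 and 0.006 m and z of cell_medium in the frame of notch between -0.002 and 0.002 m and angle between the x axis of cell_medium and the y axis of tester, either way round below 0.12 rad and contact force between the fingers and cell_medium below 0.05 N and linear speed of cell_medium below 0.02 m/s), for 0.2 s.
2. the pusher, held in the gripper, pushes the cell along the track past the notch (y of cell_medium in the frame of tester between -0.04 and 0.04 m and z of cell_medium in the frame of tester below 0.034 m and x of cell_medium in the frame of tester between 0.015 and 0.14 m and contact force between pusher and cell_medium above 0.01 N and contact force between the fingers and pusher above 1 N).
3. the cell has settled in the cradle (x of cell_medium in the frame of cradle between -0.004 and 0.004 m and y of cell_medium in the frame of cradle between -0.006 and 0.006 m and z of cell_medium in the frame of cradle between -0.002 and 0.0018 m and angle between the x axis of cell_medium and the y axis of tester, either way round below 0.12 rad and contact force between the fingers and cell_medium below 0.05 N and linear speed of cell_medium below 0.02 m/s), for 0.2 s.
At the end, for the whole second after the job is handed in: Medium cell at rest in the cradle (within 4 mm along, 6 mm across, sunk in, square within 0.12 rad); pusher level on the pad (origin within 100 x 50 mm of the pad centre, along x and y), released, at rest; other cells within 12 mm, bottle, drive and tin within 20 mm of their starts (x of cell_medium in the frame of cradle between -0.004 and 0.004 m and y of cell_medium in the frame of cradle between -0.006 and 0.006 m and z of cell_medium in the frame of cradle between -0.002 and 0.0018 m and angle between the x axis of cell_medium and the y axis of tester, either way round below 0.12 rad and linear speed of each of cell_medium, pusher below 0.02 m/s and x of pusher in the frame of pad between -0.1 and 0.1 m and y of pusher in the frame of pad between -0.05 and 0.05 m and z of pusher in the frame of pad between 0 and 0.006 m and angle between pusher's own z axis and vertical below 0.08 rad and contact force between the fingers and pusher below 0.05 N and distance of each of cell_small, cell_large from where it was at the start of the episode below 0.012 m and distance of each of bottle, drive, tin from where it was at the start of the episode below 0.02 m); the robot touches nothing.
It fails at once if the gripper or arm touches the cell on the track past the loading notch (y of cell_medium in the frame of tester between -0.04 and 0.04 m and z of cell_medium in the frame of tester below 0.034 m and x of cell_medium in the frame of tester above 0.015 m and contact force between any of the fingers, the arm and cell_medium above 0.3 N).
It fails at once if the cell rolls beyond the cradle (y of cell_medium in the frame of tester between -0.04 and 0.04 m and z of cell_medium in the frame of tester below 0.034 m and x of cell_medium in the frame of tester above 0.163 m).
It fails at once if the pusher shoves the cell with more than 6 N (contact force between pusher and cell_medium above 6 N).
It fails at once if the cell is dropped or thrown (over 0.6 m/s out of the fingers) (linear speed of cell_medium above 0.6 m/s and contact force between the fingers and cell_medium below 0.01 N).
It fails at once if another cell is moved more than 12 mm, or the bottle, drive or tin more than 20 mm, or the bottle is tipped (distance of any of cell_small, cell_large from where it was at the start of the episode above 0.012 m or distance of any of bottle, drive, tin from where it was at the start of the episode above 0.02 m or angle between bottle's own z axis and vertical above 0.3 rad).
It also fails if it takes over 66 s, if anything falls off the work surface, if the arm or the gripper's body presses on something with over 40 N, if the wrist force passes 120 N, or if a joint passes its speed limit or range.

## Working session

There is one attempt and no reset: what is moved stays moved. The work goes in short steps, Python scripts to look and compute and a shell command to move; the robot and the scene stay as the last step left them, time stands still between calls to the robot, and variables do not carry over. Pictures are saved under pics/ and viewed, about 8 in all and at most 12, crops included, and the job is handed in when it is done.

```bash
mkdir -p pics; ls; cat > h.py <<'E'
import numpy as np, cv2
from scipy.spatial.transform import Rotation as R
from workcell import ctrl, vision, ticket
def cap(name, fn=None):
    s=ctrl.state(); c=vision.capture(name)
    if 'mount' in c:
        T=np.eye(4);T[:3,:3]=R.from_rotvec(s['orientation']).as_matrix();T[:3,3]=s['tool_pos']
        c['c2w']=T@np.array(c['mount'])
    else: c['c2w']=np.linalg.inv(np.array(c['view']))
    if fn: cv2.imwrite('pics/'+fn,c['img']); 
    np.savez('cap_%s.npz'%name, **{k:c[k] for k in ('img','fx','fy','cx','cy','k1','c2w')})
    return c
def load(name): return dict(np.load('cap_%s.npz'%name))
def px2w(c,u,v,z):
    d=np.array([(u-c['cx'])/c['fx'],(v-c['cy'])/c['fy']]);s=d.copy()
    for _ in range(20): s=d/(1+c['k1']*(s@s))
    T=c['c2w'];r=T[:3,:3]@np.array([*s,1.]);o=T[:3,3]
    return o+r*(z-o[2])/r[2]
def w2px(c,p):
    q=np.linalg.inv(c['c2w'])@np.array([*p,1.]);s=q[:2]/q[2];s=s*(1+c['k1']*(s@s))
    return np.array([s[0]*c['fx']+c['cx'],s[1]*c['fy']+c['cy']])
E
python3 - <<'E'
from h import *
s=ctrl.state();print(s, ctrl.hold_point_z)
for n in('scene','side'):
    c=cap(n);print(n,c['fx'],c['k1'],c['c2w'].round(3))
    cv2.imwrite('pics/%s1.png'%n,cv2.resize(c['img'],(800,600),interpolation=cv2.INTER_CUBIC))
E
```

```text
pics
{'t': 0.0, 'qpos': array([-1.38807934e+00,  8.79832063e-02,  1.37228106e+00,  2.91979325e-05,
        1.68362097e+00, -1.03070886e-01]), 'qd': array([-0.00035992,  0.00010966,  0.0008139 ,  0.00230523, -0.00095749,
       -0.00227491]), 'joint_efforts': array([ 4.95840377e-04, -3.51859438e+01, -3.13270283e+01, -2.61291207e-04,
        1.07058504e-02, -7.50952495e-06]), 'tool_pos': array([ 0.15497937, -0.52718241,  0.23011013]), 'orientation': array([-0.29762115,  2.07053444, -2.06574561]), 'wrist_force': array([-0.61509301, -0.0703339 , -0.16501181]), 'ft_torque': array([0.00956828, 0.06372929, 0.00899749]), 'width': 0.08515106921820675} 0.0187
scene 416.7050160112923 -0.10555250633030412 [[-0.575  0.457 -0.679  1.273]
 [ 0.818  0.343 -0.462  0.548]
 [ 0.022 -0.821 -0.571  0.668]
 [ 0.     0.     0.     1.   ]]
side 419.4388656300892 0.011337108874847039 [[ 0.97  -0.142  0.199  0.359]
 [-0.244 -0.515  0.822 -0.782]
 [-0.014 -0.846 -0.534  0.576]
 [ 0.     0.     0.     1.   ]]
```

View pics/scene1.png

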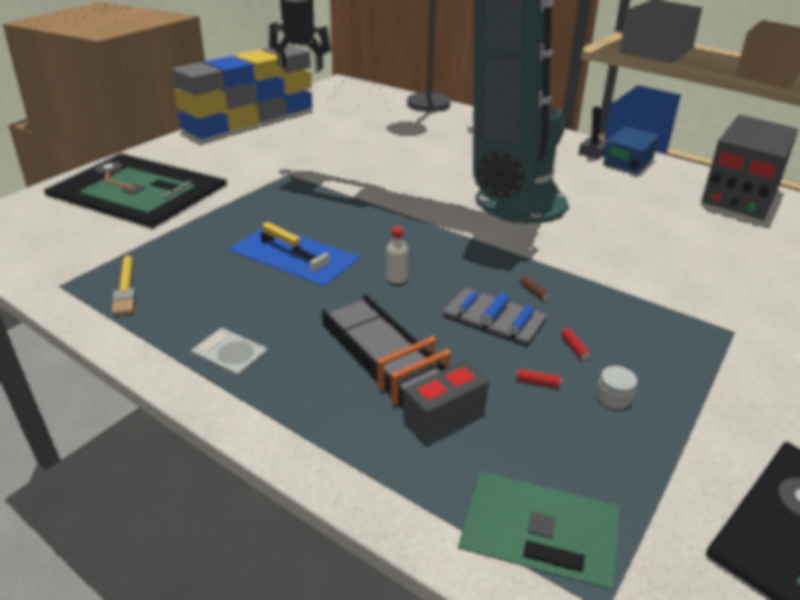

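View pics/side1.png

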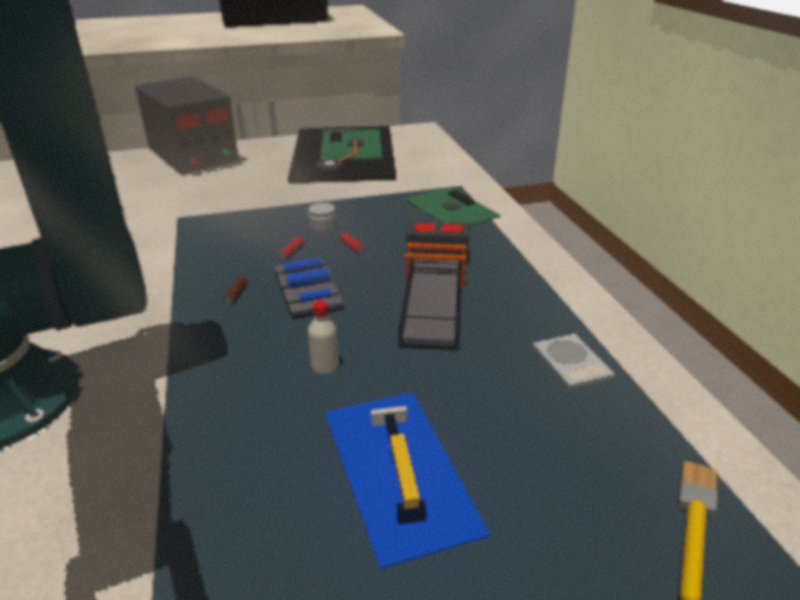

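Candidates for the cell are scene (800-px scale): three blue cells in the tray at (467,300), (497,307) and (522,318). The red cells at (574,343) and (539,378) and the brown one at (534,288) are to be left alone. Next is one close crop of the tray, the tester and the pad.

```bash
python3 - <<'E'
from h import *
a=load('scene')['img'];b=load('side')['img']
def crop(im,x,y,w,h,k): return cv2.resize(im[y:y+h,x:x+w],(w*k,h*k),interpolation=cv2.INTER_CUBIC)
t=crop(a,280,175,80,50,5); s=crop(b,170,160,80,50,5)
u=crop(a,200,180,130,105,3); v=crop(b,250,135,60,95,3)
C=np.zeros((570,800,3),np.uint8);C[:250,:400]=t;C[:250,400:]=s;C[252:252+315,:390]=u;C[252:252+285,400:580]=v
cv2.imwrite('pics/c1.png',C)
A=load('scene');B=load('side')
P=lambda c,u,v,z:px2w(c,u*.64,v*.64,z).round(3)
for n,u,v in(('L',467,300),('M',497,307),('R',522,318)):print('scene',n,P(A,u,v,.024))
for n,u,v in(('far',303,265),('mid',308,278),('near',314,296)):print('side',n,P(B,u,v,.024))
for u,v in((329,412),(413,395),(489,535),(381,566)):print('pad side',P(B,u,v,.003))
print('bladetop',P(B,371,411,.023),P(B,407,408,.023),'handle',P(B,399,437,.041),P(B,410,500,.041))
print('bottle',P(B,324,365,0),'tin',P(B,322,212,.04),'drive',P(B,573,358,.009))
print('deck',P(B,403,343,.032),P(B,458,345,.032),P(B,408,262,.032),P(B,466,262,.032))
E
```

```text
scene L [0.454 0.121 0.024]
scene M [0.441 0.172 0.024]
scene R [0.443 0.221 0.024]
side far [0.444 0.216 0.024]
side mid [0.446 0.169 0.024]
side near [0.448 0.11  0.024]
pad side [ 0.428 -0.142  0.003]
pad side [ 0.542 -0.138  0.003]
pad side [ 0.558 -0.372  0.003]
pad side [ 0.441 -0.379  0.003]
bladetop [ 0.477 -0.176  0.023] [ 0.521 -0.183  0.023] handle [ 0.494 -0.247  0.041] [ 0.482 -0.338  0.041]
bottle [ 0.438 -0.04   0.   ] tin [0.506 0.388 0.04 ] drive [ 0.779 -0.127  0.009]
deck [ 0.549 -0.06   0.032] [ 0.622 -0.085  0.032] [0.618 0.164 0.032] [0.713 0.137 0.032]
```

View pics/c1.png

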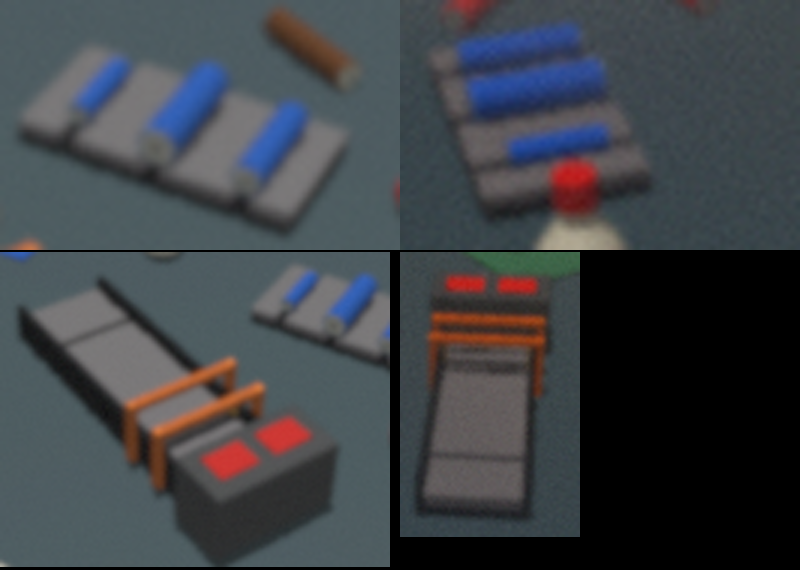

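The crop shows that the middle cell is the largest and the scene-left one (y≈0.12) the smallest. The scene-right one at crop (270,145), y≈0.22, is therefore the medium cell. In the same crop, the notch line runs (62,344)–(130,320).

```bash
python3 - <<'E'
from h import *
A=load('scene');B=load('side')
for n,(u,v) in dict(n1=(62,344),n2=(130,320),fA=(20,308),fB=(100,280)).items():print(n,px2w(A,200+u/3,180+(v-252)/3,.02 if n[0]=='n' else .032).round(4))
for u,v in((432,455),(522,457)):print('side notch',px2w(B,250+(u-400)/3,135+(v-252)/3,.02).round(4))
for u,v in((270,145),(246,175),(290,110)):print('med top',px2w(A,280+u/5,175+v/5,.03).round(4))
for u,v in((460,57),(578,40)):print('med side',px2w(B,170+(u-400)/5,160+v/5,.0225).round(4))
# corners of tray top scene
for u,v in((20,125),(92,45),(348,130),(290,215)):print('tray',px2w(A,280+u/5,175+v/5,.015).round(4))
s=ctrl.state();print(R.from_rotvec(s['orientation']).as_matrix().round(3))
w=cap('wrist');print(w['mount'],w['fx'],w['k1'])
E
```

```text
n1 [0.639 0.001 0.02 ]
n2 [0.5775 0.0266 0.02  ]
fA [ 0.6334 -0.0498  0.032 ]
fB [ 0.5588 -0.0208  0.032 ]
side notch [0.5771 0.0196 0.02  ]
side notch [ 0.6449 -0.002   0.02  ]
med top [0.4531 0.2251 0.03  ]
med top [0.4833 0.2267 0.03  ]
med top [0.4188 0.2196 0.03  ]
med side [0.4121 0.2175 0.0225]
med side [0.4763 0.2191 0.0225]
tray [0.4981 0.1018 0.015 ]
tray [0.4095 0.0936 0.015 ]
tray [0.3965 0.2453 0.015 ]
tray [0.4811 0.2526 0.015 ]
[[-0.959 -0.     0.282]
 [-0.282  0.002 -0.959]
 [-0.    -1.    -0.002]]
[[ 9.21563908e-04  9.51177890e-01  3.08641819e-01 -7.87967523e-02]
 [-1.00759814e-03 -3.08640910e-01  9.51178098e-01 -1.42226396e-01]
 [ 9.99999068e-01 -1.18755833e-03  6.73972751e-04  2.76610595e-04]
 [ 0.00000000e+00  0.00000000e+00  0.00000000e+00  1.00000000e+00]] 311.6894459851984 -0.045794034615108545
```

```bash
python3 -m handwheel '[{"offset":[20,45,0],"rot":[0,0,0],"gripper":0},{"offset":[20,50,0],"rot":[0,0,0],"gripper":-0.2},{"offset":[20,50,0],"rot":[0,0,-3],"gripper":-0.2},{"offset":[20,50,0],"rot":[0,0,-3],"gripper":-0.2},{"offset":[20,50,0],"rot":[0,0,-3],"gripper":-0.2}]' 40
python3 -m handwheel '[{"offset":[20,50,0],"rot":[0,0,-2],"gripper":-0.2},{"offset":[20,50,0],"rot":[0,0,0],"gripper":-0.2},{"offset":[20,50,0],"rot":[0,0,0],"gripper":-0.2},{"offset":[20,50,0],"rot":[0,0,0],"gripper":-0.2},{"offset":[20,50,0],"rot":[0,0,0],"gripper":-0.2}]'
python3 -m handwheel '[{"offset":[20,50,-10],"rot":[0,0,0],"gripper":-0.2},{"offset":[20,50,-20],"rot":[0,0,0],"gripper":-0.2},{"offset":[20,50,-25],"rot":[0,0,0],"gripper":-0.2},{"offset":[20,50,-30],"rot":[0,0,0],"gripper":-0.2},{"offset":[14,53,-5],"rot":[0,0,0],"gripper":-0.2}]'
python3 -m handwheel '[{"offset":[0,0,0],"rot":[0,0,0],"gripper":-0.2},{"offset":[0,0,0],"rot":[0,0,0],"gripper":-0.2}]'
python3 - <<'E'
from h import *
w=cap('wrist');cv2.imwrite('pics/w1.png',cv2.resize(w['img'],(800,600),interpolation=cv2.INTER_CUBIC))
E
```

```text
t: 0.78
tool_pos: [0.2553, -0.2809, 0.231]
orientation: [-0.136, 2.156, -2.156]
wrist_force: [1.0, -0.6, 1.0]
width: 0.0338
t: 1.4
tool_pos: [0.3552, -0.031, 0.2313]
orientation: [-0.101, 2.173, -2.174]
wrist_force: [1.3, -0.2, -0.4]
width: 0.0342
t: 2.02
tool_pos: [0.4478, 0.2214, 0.1381]
orientation: [-0.108, 2.173, -2.178]
wrist_force: [0.6, -1.2, 0.6]
width: 0.0343
t: 2.28
tool_pos: [0.4488, 0.22, 0.141]
orientation: [-0.104, 2.172, -2.175]
wrist_force: [-0.8, 0.0, 0.4]
width: 0.0341
```

View pics/w1.png

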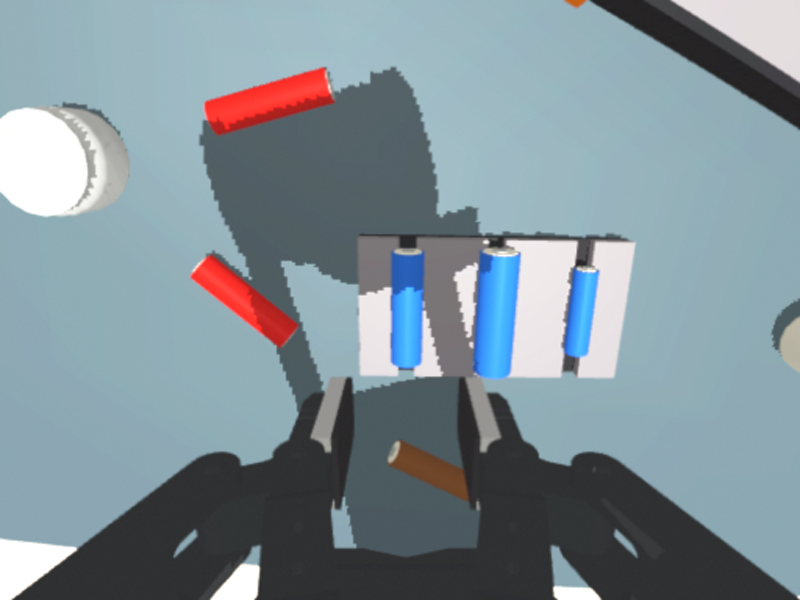

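The wrist picture shows the medium cell centred on column 407, from about (408,252) to (405,366). The large cell is at column 497 and the small one at 580, so the choice stands.

```bash
python3 - <<'E'
from h import *
c=load('wrist')
for u,v in((408,250),(406,367),(407,310)):print(px2w(c,u*.64,v*.64,.0315).round(4),px2w(c,u*.64,v*.64,.0225).round(4))
for u,v in((360,236),(633,240),(614,377),(360,376)):print('tray',px2w(c,u*.64,v*.64,.015).round(4))
m=R.from_rotvec(ctrl.state()['orientation']).as_matrix();print(m.round(3),np.degrees(np.arctan2(m[1,2],m[0,2])))
E
```

```text
[0.4765 0.2204 0.0315] [0.4747 0.2201 0.0225]
[0.4094 0.2151 0.0315] [0.4052 0.2147 0.0225]
[0.4434 0.2178 0.0315] [0.4404 0.2174 0.0225]
tray [0.4785 0.2472 0.015 ]
tray [0.4909 0.0948 0.015 ]
tray [0.4064 0.0863 0.015 ]
tray [0.3931 0.2416 0.015 ]
[[-0.996 -0.     0.093]
 [-0.093 -0.001 -0.996]
 [ 0.    -1.     0.001]] -84.65284957120765
```

```bash
python3 -m handwheel '[{"offset":[-6,-2,-30],"rot":[0,0,0],"gripper":-0.2},{"offset":[0,0,-40],"rot":[0,0,0],"gripper":-0.2},{"offset":[0,0,-34],"rot":[0,0,0],"gripper":-0.2},{"offset":[0,0,-20],"rot":[0,0,0],"gripper":-0.2},{"offset":[0,0,0],"rot":[0,0,0],"gripper":-0.2}]' 30
python3 -m handwheel '[{"offset":[0,0,0],"rot":[0,0,0],"gripper":-0.4},{"offset":[0,0,0],"rot":[0,0,0],"gripper":-0.8},{"offset":[0,0,0],"rot":[0,0,0],"gripper":-1},{"offset":[0,0,0],"rot":[0,0,0],"gripper":-1},{"offset":[0,0,0],"rot":[0,0,0],"gripper":-1}]' 30
python3 -m handwheel '[{"offset":[0,0,10],"rot":[0,0,0],"gripper":-1},{"offset":[0,0,25],"rot":[0,0,0],"gripper":-1},{"offset":[0,0,35],"rot":[0,0,0],"gripper":-1},{"offset":[0,0,35],"rot":[0,0,0],"gripper":-1},{"offset":[0,0,0],"rot":[0,0,0],"gripper":-1}]'
```

```text
t: 2.95
tool_pos: [0.4426, 0.2168, 0.0169]
orientation: [-0.101, 2.174, -2.176]
wrist_force: [-0.4, -0.6, -0.5]
width: 0.034
t: 3.58
tool_pos: [0.4441, 0.2186, 0.0189]
orientation: [-0.099, 2.172, -2.172]
wrist_force: [-0.7, -0.3, 6.3]
width: 0.0165
t: 4.2
tool_pos: [0.4451, 0.219, 0.126]
orientation: [-0.094, 2.172, -2.168]
wrist_force: [0.9, -0.4, -1.4]
width: 0.0164
```

```bash
python3 -m handwheel '[{"offset":[28,-34,0],"rot":[0,0,-5],"gripper":-1},{"offset":[33,-42,0],"rot":[0,0,-5],"gripper":-1},{"offset":[35,-45,0],"rot":[0,0,-5],"gripper":-1},{"offset":[35,-45,0],"rot":[0,0,-5],"gripper":-1},{"offset":[33,-42,0],"rot":[0,0,-5],"gripper":-1}]'
python3 -m handwheel '[{"offset":[0,0,0],"rot":[0,0,0],"gripper":-1},{"offset":[0,0,0],"rot":[0,0,0],"gripper":-1}]'
python3 - <<'E'
from h import *
w=cap('wrist');cv2.imwrite('pics/w2.png',cv2.resize(w['img'],(800,600),interpolation=cv2.INTER_CUBIC))
E
```

```text
t: 4.82
tool_pos: [0.607, 0.0087, 0.1203]
orientation: [-0.352, -2.032, 2.033]
wrist_force: [-0.2, 0.3, 0.1]
width: 0.0166
t: 5.08
tool_pos: [0.6059, 0.0106, 0.1206]
orientation: [-0.348, -2.034, 2.034]
wrist_force: [-0.4, 0.0, -0.6]
width: 0.0165
```

View pics/w2.png

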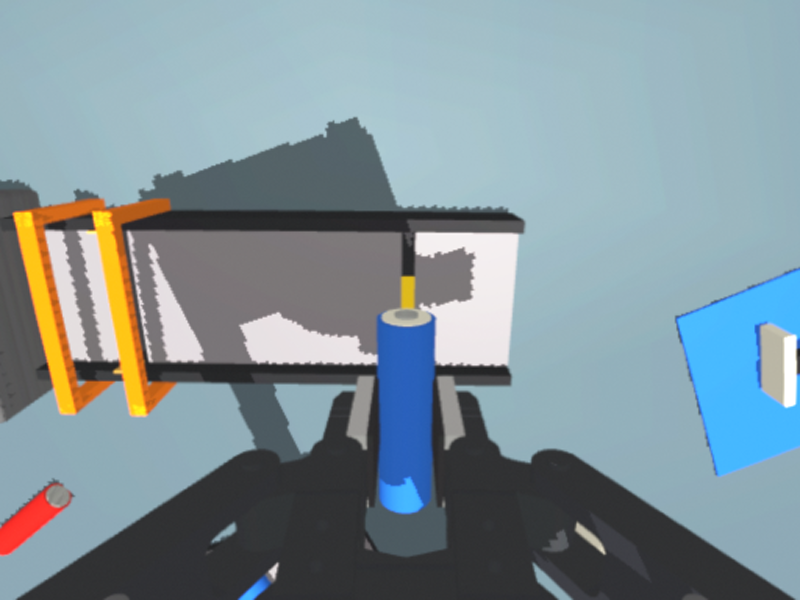

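```bash
python3 - <<'E'
from h import *
c=load('wrist')
P=lambda n,u,v,z:print(n,px2w(c,u*.64,v*.64,z).round(4))
P('notchfar',408,234,.02);P('notchmid',408,270,.02)
P('farfence top @232 z.032',300,232,.032);P('@232 z.02',300,232,.02);P('@212 z.032',300,212,.032);P('@212,z0',300,212,0)
P('far right 232 .02',519,233,.02);
P('near 362 z.02',300,362,.02);P('near 362 z.032',300,362,.032);P('near 380 z0.032',300,382,.032);P('380 z0',300,381,0)
P('near notch fence',408+0,362,.02)
P('deck right end far',519,234,.02);P('deck right end near',510,365,.02)
P('fenceR far',523,221,.032);P('fenceR near',511,380,.032)
z=c['c2w'][2,3];print('cam',c['c2w'][:3,3])
t=.1206
P('cell far top',406,309,t+.004+.009);P('cell near top',403,505,t+.004+.009);P('cell w L',378,330,t+.004);P('cell w R',436,330,t+.004)
# bars
P('bar1 underside',98,212,.05);P('bar1',135,415,.0)
E
```

```text
notchfar [ 0.6406 -0.0041  0.02  ]
notchmid [0.6232 0.0021 0.02  ]
farfence top @232 z.032 [0.6609 0.0433 0.032 ]
@232 z.02 [0.6599 0.0465 0.02  ]
@212 z.032 [0.6696 0.0396 0.032 ]
@212,z0 [0.6681 0.0474 0.    ]
far right 232 .02 [ 0.6224 -0.0567  0.02  ]
near 362 z.02 [0.5944 0.0749 0.02  ]
near 362 z.032 [0.5987 0.0704 0.032 ]
near 380 z0.032 [0.5881 0.075  0.032 ]
380 z0 [0.5758 0.0875 0.    ]
near notch fence [0.5746 0.0194 0.02  ]
deck right end far [ 0.622  -0.0566  0.02  ]
deck right end near [ 0.554  -0.0326  0.02  ]
fenceR far [ 0.6302 -0.0581  0.032 ]
fenceR near [ 0.5517 -0.03    0.032 ]
cam [ 0.68072236 -0.01655694  0.26251088]
cell far top [ 0.6398 -0.0024  0.1336]
cell near top [0.5768 0.0211 0.1336]
cell w L [0.6334 0.0089 0.1246]
cell w R [ 0.6275 -0.0077  0.1246]
bar1 underside [0.7013 0.1194 0.05  ]
bar1 [0.5885 0.1949 0.    ]
```

```bash
python3 -m handwheel '[{"offset":[1.5,-2,-35],"rot":[0,0,1],"gripper":-1},{"offset":[0,0,-35],"rot":[0,0,0],"gripper":-1},{"offset":[0,0,-15],"rot":[0,0,0],"gripper":-1},{"offset":[0,0,-7],"rot":[0,0,0],"gripper":-1},{"offset":[0,0,0],"rot":[0,0,0],"gripper":-1}]'
python3 -m handwheel '[{"offset":[0,0,0],"rot":[0,0,0],"gripper":-1}]'
python3 -m handwheel '[{"offset":[0,0,-1.5],"rot":[0,0,0],"gripper":-1},{"offset":[0,0,0],"rot":[0,0,0],"gripper":-1}]'
python3 -m handwheel '[{"offset":[0,0,-1.5],"rot":[0,0,0],"gripper":-1},{"offset":[0,0,0],"rot":[0,0,0],"gripper":-1}]'
python3 - <<'E'
from h import *
w=cap('wrist');cv2.imwrite('pics/w3.png',cv2.resize(w['img'],(800,600),interpolation=cv2.INTER_CUBIC))
E
```

```text
t: 5.75
tool_pos: [0.6087, 0.0087, 0.0309]
orientation: [-0.336, -2.046, 2.046]
wrist_force: [0.3, -0.7, -0.6]
width: 0.0166
t: 5.88
tool_pos: [0.6093, 0.0083, 0.0316]
orientation: [-0.338, -2.047, 2.047]
wrist_force: [-0.4, 0.5, -0.7]
width: 0.0165
t: 6.12
tool_pos: [0.6087, 0.0082, 0.0291]
orientation: [-0.336, -2.046, 2.046]
wrist_force: [0.3, 0.4, -1.5]
width: 0.0162
t: 6.38
tool_pos: [0.6084, 0.0083, 0.0271]
orientation: [-0.335, -2.045, 2.045]
wrist_force: [0.5, 0.1, -0.9]
width: 0.0164
```

View pics/w3.png

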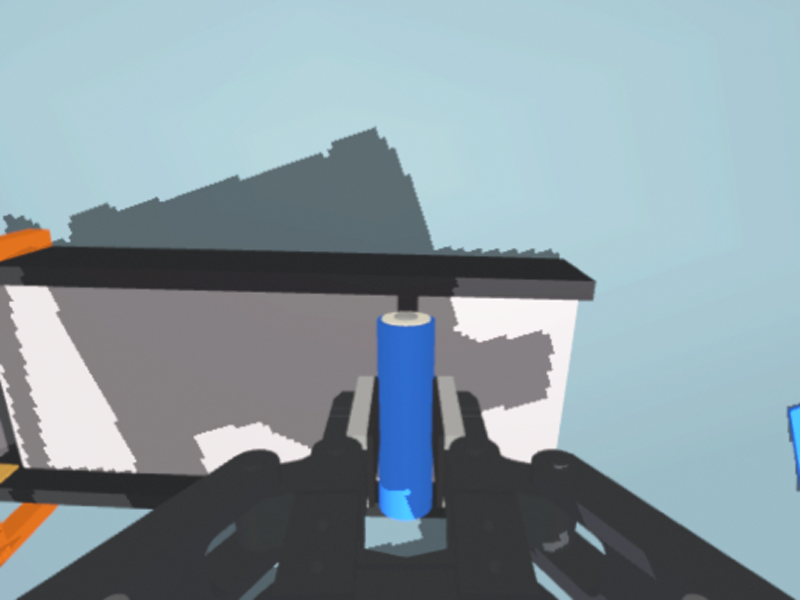

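The cell at column 406 is lined up with the notch at column 408. I check it across the track and go on down.

```bash
python3 - <<'E'
from h import *
c=load('wrist');e=np.array([.9426,-.3338]);f=np.array([.3338,.9426])
for n,u,v,z in(('cellfar',406,313,.0406),('cellnear',404,512,.0406),('notchfar(fence top)',408,296,.032),('notch deck',408,300,.02),('far fence outer',300,250,.032),('near fence inner bottom',100,472,.02)):
    p=px2w(c,u*.64,v*.64,z);print(n,p.round(4),'across',(p[:2]@e).round(4),'along',(p[:2]@f).round(4))
E
python3 -m handwheel '[{"offset":[0,0,-1.5],"rot":[0,0,0],"gripper":-1},{"offset":[0,0,0],"rot":[0,0,0],"gripper":-1}]'
python3 -m handwheel '[{"offset":[0,0,-1],"rot":[0,0,0],"gripper":-1},{"offset":[0,0,0],"rot":[0,0,0],"gripper":-1}]'
```

```text
cellfar [ 0.6414 -0.0037  0.0406] across 0.6059 along 0.2106
cellnear [0.5768 0.0188 0.0406] across 0.5374 along 0.2102
notchfar(fence top) [ 0.6435 -0.0051  0.032 ] across 0.6082 along 0.21
notch deck [ 0.6387 -0.0035  0.02  ] across 0.6032 along 0.2099
far fence outer [0.6664 0.0199 0.032 ] across 0.6216 along 0.2412
near fence inner bottom [0.6119 0.1265 0.02  ] across 0.5345 along 0.3235
t: 6.68
tool_pos: [0.6087, 0.0083, 0.0263]
orientation: [-0.336, -2.046, 2.046]
wrist_force: [-0.7, 0.5, 2.0]
width: 0.0167
t: 6.92
tool_pos: [0.6087, 0.0082, 0.0258]
orientation: [-0.336, -2.046, 2.046]
wrist_force: [-2.8, -0.1, 6.1]
width: 0.0165
```

```bash
python3 -m handwheel '[{"offset":[0,0,0.7],"rot":[0,0,0],"gripper":-1},{"offset":[0,0,0],"rot":[0,0,0],"gripper":-0.55},{"offset":[0,0,0],"rot":[0,0,0],"gripper":-0.4},{"offset":[0,0,0],"rot":[0,0,0],"gripper":-0.2},{"offset":[0,0,0],"rot":[0,0,0],"gripper":-0.2}]'
python3 -m handwheel '[{"offset":[0,0,20],"rot":[0,0,0],"gripper":-0.2},{"offset":[0,0,40],"rot":[0,0,0],"gripper":-0.2},{"offset":[0,0,40],"rot":[0,0,0],"gripper":-0.2},{"offset":[0,0,0],"rot":[0,0,0],"gripper":-0.2}]'
python3 - <<'E'
from h import *
w=cap('wrist');cv2.imwrite('pics/w4.png',cv2.resize(w['img'],(800,600),interpolation=cv2.INTER_CUBIC))
E
```

```text
t: 7.55
tool_pos: [0.6085, 0.0083, 0.0253]
orientation: [-0.335, -2.045, 2.046]
wrist_force: [-0.2, 0.5, 0.0]
width: 0.034
t: 8.05
tool_pos: [0.6119, 0.0081, 0.1325]
orientation: [-0.349, -2.052, 2.05]
wrist_force: [1.3, 1.1, 1.1]
width: 0.0341
```

View pics/w4.png

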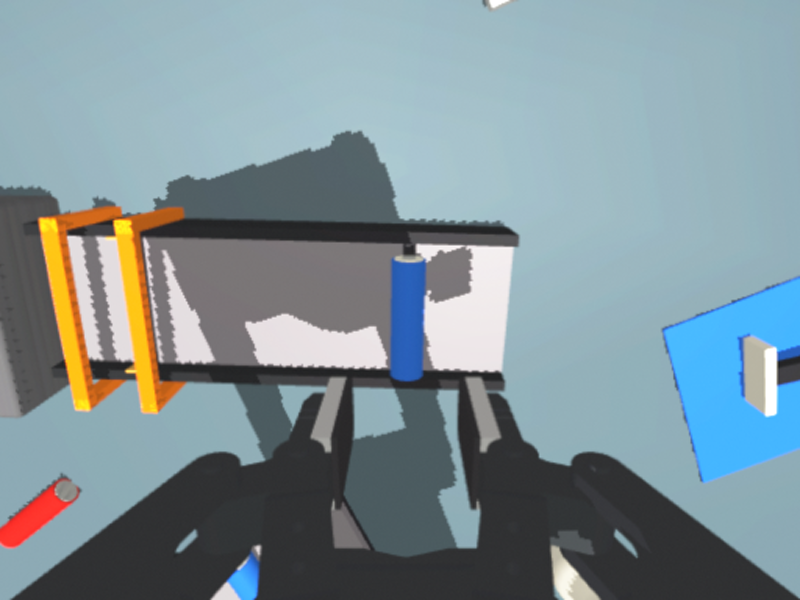

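The picture shows the cell lying square in the notch at column 408, and the gripper is clear of it. Next I go to the pusher.

```bash
python3 -m handwheel '[{"offset":[-8,-25,5],"rot":[0,0,10],"gripper":-0.1},{"offset":[-12,-30,5],"rot":[0,0,10],"gripper":0},{"offset":[-12,-30,0],"rot":[0,0,10],"gripper":0},{"offset":[-12,-30,0],"rot":[0,0,10],"gripper":0},{"offset":[-12,-30,0],"rot":[0,0,10],"gripper":0}]'
python3 -m handwheel '[{"offset":[-13,-30,0],"rot":[0,0,10],"gripper":0},{"offset":[-13,-30,0],"rot":[0,0,10],"gripper":0},{"offset":[-13,-30,0],"rot":[0,0,10],"gripper":0},{"offset":[-13,-30,0],"rot":[0,0,10],"gripper":0},{"offset":[-13,-21,0],"rot":[0,0,10],"gripper":0}]'
python3 -m handwheel '[{"offset":[0,0,0],"rot":[0,0,0],"gripper":0},{"offset":[0,0,0],"rot":[0,0,0],"gripper":0}]'
python3 - <<'E'
from h import *
c=load('wrist');e=np.array([.9426,-.3338]);f=np.array([.3338,.9426])
for n,u,v,z in(('far',408,256,.0373),('near',407,378,.0373),('barF',128,413,0.)):
    p=px2w(c,u*.64,v*.64,z);print(n,p.round(4),'across',(p[:2]@e).round(4),'along',(p[:2]@f).round(4))
w=cap('wrist');cv2.imwrite('pics/w5.png',cv2.resize(w['img'],(800,600),interpolation=cv2.INTER_CUBIC))
m=R.from_rotvec(ctrl.state()['orientation']).as_matrix();print(np.degrees(np.arctan2(m[1,2],m[0,2])),ctrl.state()['tool_pos'])
E
```

```text
t: 8.72
tool_pos: [0.5513, -0.1373, 0.1343]
orientation: [-0.544, 1.91, -1.908]
wrist_force: [0.4, -0.4, 1.0]
width: 0.0424
t: 9.35
tool_pos: [0.4863, -0.2785, 0.1342]
orientation: [-1.138, 1.318, -1.314]
wrist_force: [0.4, 0.4, 0.6]
width: 0.0431
t: 9.6
tool_pos: [0.4875, -0.2769, 0.1348]
orientation: [-1.133, 1.322, -1.319]
wrist_force: [0.9, -0.1, 0.4]
width: 0.0425
far [ 0.6387 -0.0029  0.0373] across 0.603 along 0.2105
near [0.5757 0.0188 0.0373] across 0.5364 along 0.2099
barF [0.592  0.2045 0.    ] across 0.4897 along 0.3904
-8.666594660443545 [ 0.4876903  -0.27674489  0.13502533]
```

View pics/w5.png

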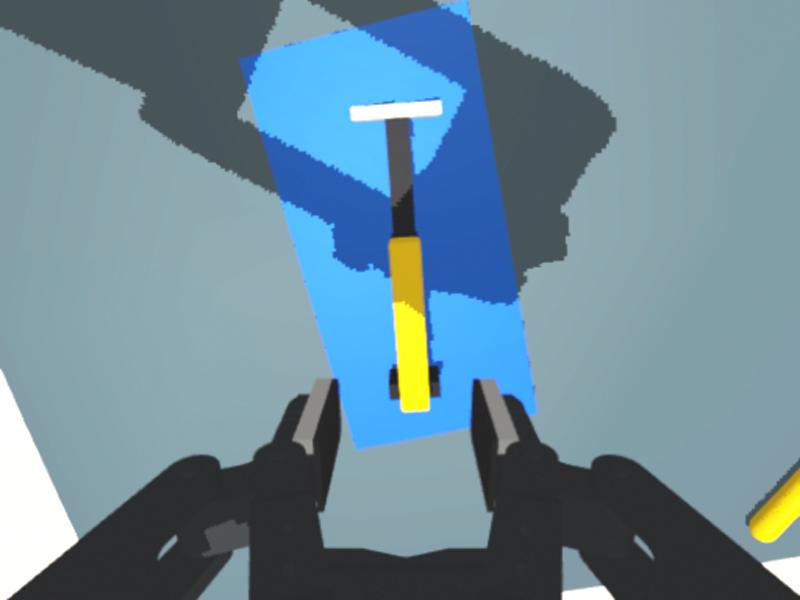

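Handle top runs from (404,238) to (415,411), and the blade top is at (397,105).

```bash
python3 - <<'E'
from h import *
c=load('wrist')
q=lambda u,v,z:px2w(c,u*.64,v*.64,z)
a=q(404.5,238,.041);b=q(415,411,.041);bl=q(350,107,.023);br=q(441,101,.023)
print(a.round(4),b.round(4),np.linalg.norm(a-b),np.degrees(np.arctan2(*(a-b)[[1,0]])))
print('blade',bl.round(4),br.round(4),np.linalg.norm(bl-br),np.degrees(np.arctan2(*(br-bl)[[1,0]]))+90)
print('grip',(b+(a-b)*60/95).round(4),'blade front from handle',((a-b)[:2]/np.linalg.norm((a-b)[:2])*.1+(b+(a-b)*60/95)[:2]).round(4), 'mid blade', ((bl+br)/2).round(4))
P=[q(u,v,.003)for u,v in((240,60),(469,2),(536,413),(358,450))];print('pad',np.round(P,4).tolist(),np.mean(P,0))
E
```

```text
[ 0.4926 -0.2407  0.041 ] [ 0.4836 -0.336   0.041 ] 0.09580153603770955 84.65676324546095
blade [ 0.4756 -0.1759  0.023 ] [ 0.5199 -0.18    0.023 ] 0.04445121172282839 84.72842649395662
grip [ 0.4893 -0.2758  0.041 ] blade front from handle [ 0.4986 -0.1762] mid blade [ 0.4978 -0.178   0.023 ]
pad [[0.4218, -0.1424, 0.003], [0.5417, -0.1342, 0.003], [0.5576, -0.3716, 0.003], [0.4398, -0.3813, 0.003]] [ 0.4902071  -0.25737408  0.003     ]
```

```bash
python3 -m handwheel '[{"offset":[1.5,1,-30],"rot":[0,0,3.4],"gripper":0},{"offset":[0,0,-40],"rot":[0,0,0],"gripper":0},{"offset":[0,0,-35],"rot":[0,0,0],"gripper":0},{"offset":[0,0,-16],"rot":[0,0,0],"gripper":0},{"offset":[0,0,0],"rot":[0,0,0],"gripper":0}]' 60
python3 -m handwheel '[{"offset":[0,0,0],"rot":[0,0,0],"gripper":-0.4},{"offset":[0,0,0],"rot":[0,0,0],"gripper":-0.8},{"offset":[0,0,0],"rot":[0,0,0],"gripper":-1},{"offset":[0,0,0],"rot":[0,0,0],"gripper":-1},{"offset":[0,0,0],"rot":[0,0,0],"gripper":-1}]' 60
python3 -m handwheel '[{"offset":[0,0,15],"rot":[0,0,0],"gripper":-1},{"offset":[0,0,25],"rot":[0,0,0],"gripper":-1},{"offset":[0,0,30],"rot":[0,0,0],"gripper":-1},{"offset":[0,0,0],"rot":[0,0,0],"gripper":-1},{"offset":[0,0,0],"rot":[0,0,0],"gripper":-1}]'
python3 - <<'E'
from h import *
s=ctrl.state();m=R.from_rotvec(s['orientation']).as_matrix();print(np.degrees(np.arctan2(m[1,2],m[0,2])),s['tool_pos'],m.round(3))
w=cap('wrist');cv2.imwrite('pics/w6.png',cv2.resize(w['img'],(800,600),interpolation=cv2.INTER_CUBIC))
E
```

```text
t: 10.28
tool_pos: [0.4887, -0.2757, 0.0135]
orientation: [-1.165, 1.278, -1.274]
wrist_force: [-0.3, -0.5, 0.4]
width: 0.0427
t: 10.9
tool_pos: [0.4905, -0.2776, 0.0168]
orientation: [-1.163, 1.272, -1.28]
wrist_force: [0.9, -0.4, 5.8]
width: 0.0145
t: 11.52
tool_pos: [0.4884, -0.2763, 0.0836]
orientation: [-1.165, 1.278, -1.275]
wrist_force: [-0.7, 0.5, -0.6]
width: 0.015
-5.231658001651948 [ 0.48840948 -0.2763393   0.08359584] [[-0.091 -0.001  0.996]
 [-0.996  0.001 -0.091]
 [-0.001 -1.    -0.001]]
```

View pics/w6.png

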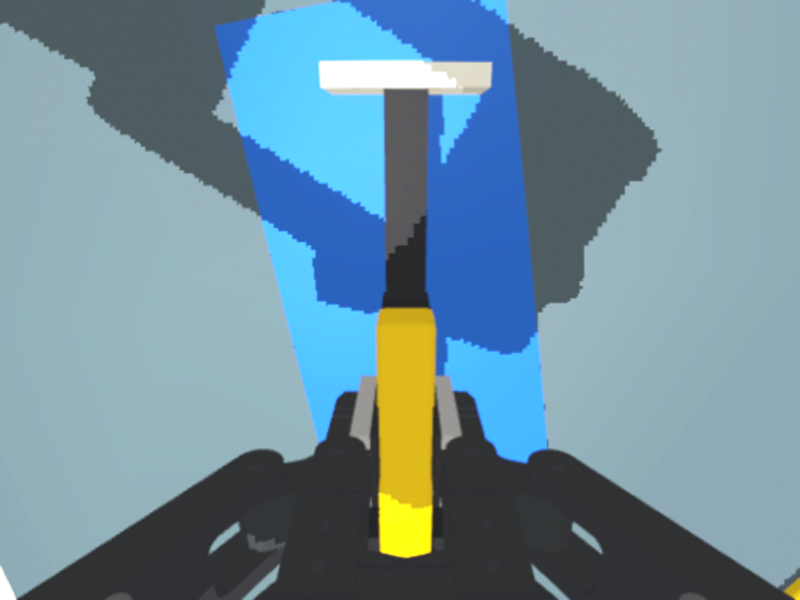

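Blade top front edge runs (319,61)–(491,62), and the pusher sits straight in the jaws. I work out the blade's offset and height from the TCP.

```bash
python3 - <<'E'
from h import *
c=load('wrist');q=lambda u,v,z:px2w(c,u*.64,v*.64,z)
T=np.array([.4884,-.2763]);g=np.radians(84.8);x=np.array([np.cos(g),np.sin(g)]);y=np.array([-x[1],x[0]])
for z in(.086,.089,.092,.095):
    l=q(319,61.5,z);r=q(491,62,z);m=(l+r)[:2]/2-T
    print(z,'width',np.linalg.norm(l-r).round(4),'ahead',(m@x).round(4),'left',(m@y).round(4),'yaw',np.degrees(np.arctan2(*(r-l)[[1,0]])).round(2)+90)
for z in(.107,.11,.113):
    a=q(377,318,z);b=q(435,318,z);h=(a+b)[:2]/2-T;print('handle',z,np.linalg.norm(a-b).round(4),(h@x).round(4))
e=np.array([.9426,-.3338]);f=np.array([.3338,.9426])
# target: blade face at tester x=-25 , yaw 70.5
N=.5716*e+.2102*f
print('notch',N)
for X in(-.025,-.014,.136): print(X,N+(X-.100)*f)
E
```

```text
0.086 width 0.0452 ahead 0.1005 left 0.0001 yaw 84.56
0.089 width 0.0442 ahead 0.1001 left 0.0001 yaw 84.56
0.092 width 0.0433 ahead 0.0996 left 0.0001 yaw 84.56
0.095 width 0.0423 ahead 0.0991 left 0.0001 yaw 84.56
handle 0.107 0.015 0.0366
handle 0.11 0.0146 0.0377
handle 0.113 0.0143 0.0387
notch [0.60895492 0.00733444]
-0.025 [ 0.56722992 -0.11049056]
-0.014 [ 0.57090172 -0.10012196]
0.136 [0.62097172 0.04126804]
```

```bash
python3 -m handwheel '[{"offset":[15,30,0],"rot":[0,0,-3],"gripper":-1},{"offset":[17,36,0],"rot":[0,0,-3],"gripper":-1},{"offset":[17,36,0],"rot":[0,0,-3],"gripper":-1},{"offset":[16,34,0],"rot":[0,0,-3],"gripper":-1},{"offset":[14,30,0],"rot":[0,0,-2],"gripper":-1}]'
python3 -m handwheel '[{"offset":[0,0,0],"rot":[0,0,0],"gripper":-1},{"offset":[0,0,0],"rot":[0,0,0],"gripper":-1}]'
python3 - <<'E'
from h import *
s=ctrl.state();m=R.from_rotvec(s['orientation']).as_matrix();print(np.degrees(np.arctan2(m[1,2],m[0,2])),s['tool_pos'],s['width'])
E
```

```text
t: 12.2
tool_pos: [0.5673, -0.109, 0.0824]
orientation: [-1.033, 1.456, -1.45]
wrist_force: [1.1, -0.4, -0.8]
width: 0.0149
t: 12.45
tool_pos: [0.5671, -0.1108, 0.0831]
orientation: [-1.034, 1.454, -1.451]
wrist_force: [-1.1, -0.6, -0.7]
width: 0.0146
-19.198014151938455 [ 0.5671263  -0.11081017  0.08309539] 0.014550901692743881
```

```bash
python3 -m handwheel '[{"offset":[0,0,-18],"rot":[0,0,0],"gripper":-1},{"offset":[0,0,-15],"rot":[0,0,0],"gripper":-1},{"offset":[0,0,-10],"rot":[0,0,0],"gripper":-1},{"offset":[0,0,-5],"rot":[0,0,0],"gripper":-1},{"offset":[0,0,0],"rot":[0,0,0],"gripper":-1}]'
python3 - <<'E'
from h import *
s=ctrl.state();print(s['tool_pos'])
w=cap('wrist');cv2.imwrite('pics/w7.png',cv2.resize(w['img'],(800,600),interpolation=cv2.INTER_CUBIC))
E
```

```text
t: 13.08
tool_pos: [0.5679, -0.1107, 0.0361]
orientation: [-1.032, 1.453, -1.452]
wrist_force: [-0.2, 0.2, -0.4]
width: 0.0144
[ 0.56785453 -0.11073498  0.03608394]
```

View pics/w7.png

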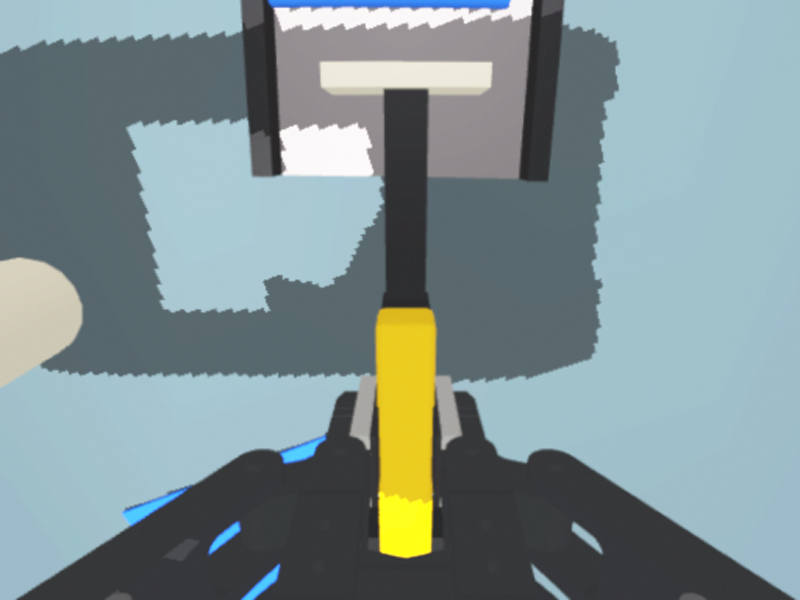

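The blade (columns 320–491) is centred and square between the fences (278–527), with the cell ahead. I start pushing slowly.

```bash
python3 -m handwheel '[{"offset":[0.7,2,0],"rot":[0,0,0],"gripper":-1},{"offset":[1.3,3.8,0],"rot":[0,0,0],"gripper":-1},{"offset":[1.3,3.8,0],"rot":[0,0,0],"gripper":-1},{"offset":[1,2.8,0],"rot":[0,0,0],"gripper":-1},{"offset":[1,2.8,0],"rot":[0,0,0],"gripper":-1}]'
python3 -m handwheel '[{"offset":[1,2.8,0],"rot":[0,0,0],"gripper":-1},{"offset":[1,2.8,0],"rot":[0,0,0],"gripper":-1},{"offset":[1,2.8,0],"rot":[0,0,0],"gripper":-1},{"offset":[1,2.8,0],"rot":[0,0,0],"gripper":-1},{"offset":[1,2.8,0],"rot":[0,0,0],"gripper":-1}]'
python3 -m handwheel '[{"offset":[1.4,4,0],"rot":[0,0,0],"gripper":-1},{"offset":[1.4,4,0],"rot":[0,0,0],"gripper":-1},{"offset":[1.4,4,0],"rot":[0,0,0],"gripper":-1},{"offset":[1.4,4,0],"rot":[0,0,0],"gripper":-1},{"offset":[1.4,4,0],"rot":[0,0,0],"gripper":-1}]'
python3 - <<'E'
from h import *
s=ctrl.state();p=s['tool_pos'];e=np.array([.9426,-.3338]);f=np.array([.3338,.9426])
print('blade x',p[:2]@f+.1-.2102,'y',p[:2]@e-.5716,p[2],s['wrist_force'])
c=cap('scene');cv2.imwrite('pics/s2.png',cv2.resize(c['img'][175:295,195:355],(800,600),interpolation=cv2.INTER_CUBIC))
E
```

```text
t: 13.75
tool_pos: [0.5734, -0.0952, 0.0365]
orientation: [-1.032, 1.452, -1.452]
wrist_force: [-0.6, -0.5, -0.0]
width: 0.0146
t: 14.38
tool_pos: [0.5784, -0.0813, 0.0365]
orientation: [-1.031, 1.452, -1.452]
wrist_force: [-0.1, 0.4, -1.1]
width: 0.0146
t: 15.0
tool_pos: [0.5854, -0.0612, 0.0365]
orientation: [-1.031, 1.452, -1.452]
wrist_force: [-0.3, -0.5, -1.0]
width: 0.0148
blade x 0.027512257091332232 y 0.0006801606196922272 0.03654053855635281 [-0.25469892 -0.51264276 -0.97073794]
```

View pics/s2.png

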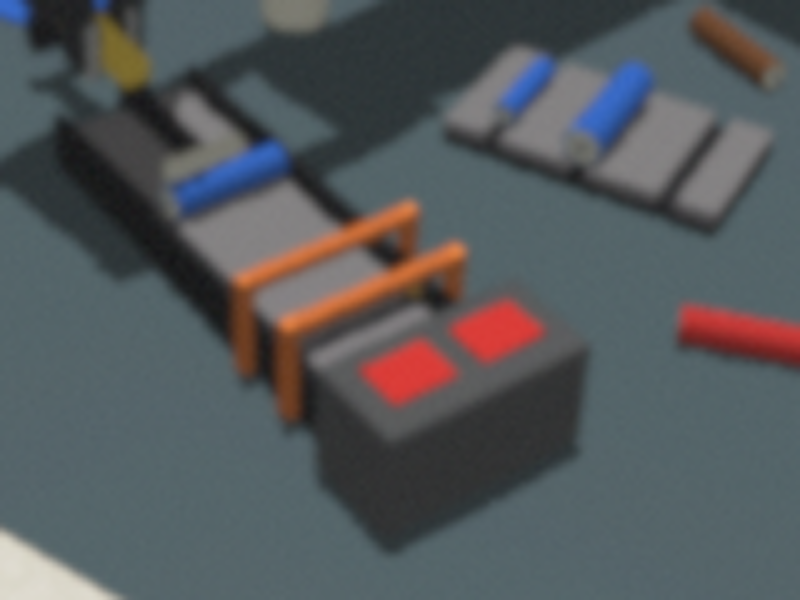

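The cell at (230,178) is square against the blade and rolling, at blade x≈27 mm. I carry on pushing.

```bash
for i in 1; do python3 -m handwheel '[{"offset":[1.3,3.6,0],"rot":[0,0,0],"gripper":-1},{"offset":[1.5,4.3,0],"rot":[0,0,0],"gripper":-1},{"offset":[1.6,4.5,0],"rot":[0,0,0],"gripper":-1},{"offset":[1.6,4.5,0],"rot":[0,0,0],"gripper":-1},{"offset":[1.6,4.5,0],"rot":[0,0,0],"gripper":-1}]'; done
python3 -m handwheel '[{"offset":[1.6,4.5,0],"rot":[0,0,0],"gripper":-1},{"offset":[1.6,4.5,0],"rot":[0,0,0],"gripper":-1},{"offset":[1.6,4.5,0],"rot":[0,0,0],"gripper":-1},{"offset":[1.6,4.5,0],"rot":[0,0,0],"gripper":-1},{"offset":[1.6,4.5,0],"rot":[0,0,0],"gripper":-1}]'
python3 -m handwheel '[{"offset":[1.6,4.5,0],"rot":[0,0,0],"gripper":-1},{"offset":[1.6,4.5,0],"rot":[0,0,0],"gripper":-1},{"offset":[1.6,4.5,0],"rot":[0,0,0],"gripper":-1},{"offset":[1.6,4.5,0],"rot":[0,0,0],"gripper":-1},{"offset":[1.6,4.5,0],"rot":[0,0,0],"gripper":-1}]'
python3 - <<'E'
from h import *
s=ctrl.state();p=s['tool_pos'];e=np.array([.9426,-.3338]);f=np.array([.3338,.9426])
print('blade x',p[:2]@f+.1-.2102,'y',p[:2]@e-.5716,p[2],s['wrist_force'])
E
```

```text
t: 15.68
tool_pos: [0.5931, -0.0398, 0.0366]
orientation: [-1.031, 1.452, -1.452]
wrist_force: [-0.4, 0.1, -0.8]
width: 0.0148
t: 16.3
tool_pos: [0.601, -0.0174, 0.0365]
orientation: [-1.031, 1.452, -1.452]
wrist_force: [-0.1, -0.5, -1.0]
width: 0.0151
t: 16.92
tool_pos: [0.6091, 0.0052, 0.0365]
orientation: [-1.031, 1.452, -1.452]
wrist_force: [0.4, 0.7, -0.9]
width: 0.0148
blade x 0.09799660037152014 y 0.0007715138945044719 0.036528112436044174 [ 0.43609679  0.66572697 -0.87343635]
```

```bash
python3 -m handwheel '[{"offset":[1.5,4.2,0],"rot":[0,0,0],"gripper":-1},{"offset":[1.5,4.2,0],"rot":[0,0,0],"gripper":-1},{"offset":[1.5,4.2,0],"rot":[0,0,0],"gripper":-1},{"offset":[1.5,4.2,0],"rot":[0,0,0],"gripper":-1},{"offset":[1.5,4.2,0],"rot":[0,0,0],"gripper":-1}]'
python3 -m handwheel '[{"offset":[1.2,3.4,0],"rot":[0,0,0],"gripper":-1},{"offset":[1.1,3,0],"rot":[0,0,0],"gripper":-1},{"offset":[1.1,3,0],"rot":[0,0,0],"gripper":-1},{"offset":[1.1,3,0],"rot":[0,0,0],"gripper":-1},{"offset":[1,2.8,0],"rot":[0,0,0],"gripper":-1}]'
python3 -m handwheel '[{"offset":[0,0,0],"rot":[0,0,0],"gripper":-1},{"offset":[0,0,0],"rot":[0,0,0],"gripper":-1},{"offset":[0,0,0],"rot":[0,0,0],"gripper":-1}]'
python3 - <<'E'
from h import *
s=ctrl.state();p=s['tool_pos'];e=np.array([.9426,-.3338]);f=np.array([.3338,.9426])
print('blade x',p[:2]@f+.1-.2102,'y',p[:2]@e-.5716,p[2],s['wrist_force'])
c=cap('side');w=cap('wrist')
C=np.zeros((600,800,3),np.uint8)
C[:300,:400]=cv2.resize(c['img'][130:220,240:360-0],(400,300),interpolation=cv2.INTER_CUBIC)
C[:300,400:]=cv2.resize(w['img'],(400,300))
S=cap('scene');C[300:,:400]=cv2.resize(S['img'][185:275,210:330],(400,300),interpolation=cv2.INTER_CUBIC)
cv2.imwrite('pics/m1.png',C)
# numeric check: blue pixels in wrist and side near the cradle
N=.5716*e+.2102*f;K=N+.15*f;print('cradle',K)
for n,c in(('side',c),('scene',S),('wrist',w)):
    h=cv2.cvtColor(c['img'],cv2.COLOR_BGR2HSV);m=cv2.inRange(h,(105,120,50),(125,255,255))
    u0,v0=w2px(c,[*K,.0257]);k,l,st,ce=cv2.connectedComponentsWithStats(m)
    print(n,'expected',u0.round(),v0.round(),[(st[i].tolist(),ce[i].round(1).tolist(), px2w(c,*ce[i],.030).round(4).tolist()) for i in range(1,k) if st[i][4]>15 and np.hypot(*(ce[i]-[u0,v0]))<60])
E
```

```text
t: 17.55
tool_pos: [0.6166, 0.0262, 0.0365]
orientation: [-1.031, 1.452, -1.452]
wrist_force: [-0.3, 0.0, -0.7]
width: 0.0147
t: 18.18
tool_pos: [0.622, 0.0413, 0.0365]
orientation: [-1.031, 1.452, -1.452]
wrist_force: [0.5, -0.0, -1.0]
width: 0.0148
t: 18.55
tool_pos: [0.6219, 0.041, 0.0365]
orientation: [-1.031, 1.452, -1.452]
wrist_force: [-0.4, 0.3, -1.0]
width: 0.0147
blade x 0.1360528900382459 y 0.0009343831912559386 0.0365221244169127 [-0.39193323  0.26683214 -1.00509708]
cradle [0.65902492 0.14872444]
side expected 278.0 170.0 []
scene expected 264.0 236.0 [([296, 187, 10, 10, 49], [300.7, 191.3], [0.4559, 0.127, 0.03]), ([258, 233, 23, 11, 56], [268.4, 237.8], [0.662, 0.1621, 0.03])]
wrist expected 258.0 11.0 [([173, 3, 155, 31, 1445], [284.9, 23.6], [0.668, 0.1395, 0.03])]
```

```bash
python3 - <<'E'
from h import *
w=load('wrist');e=np.array([.9426,-.3338]);f=np.array([.3338,.9426]);N=.5716*e+.2102*f
h=cv2.cvtColor(w['img'],cv2.COLOR_BGR2HSV);m=cv2.inRange(h,(100,90,40),(130,255,255))
for u in(185,220,260,300,320):
    r=np.where(m[:60,u])[0];print(u,(r.min(),r.max()) if len(r) else None, w['img'][:45:4,u].tolist() if u==220 else '')
for x,z in((.143,.029),(.146,.028),(.150,.0257),(.155,.029)):
    o=[]
    for yy in(-.015,0,.015):
        v=[w2px(w,[*(N+(x+.009*np.cos(a))*f+yy*e),z+.009*np.sin(a)]) for a in np.linspace(0,2*np.pi,60)]
        o.append((np.mean(v,0)[0].round(),np.min(v,0)[1].round(1),np.max(v,0)[1].round(1)))
    print(x,o)
print('blade top front', [w2px(w,[*(N+.136*f+yy*e),.043]).round(1).tolist() for yy in(-.022,.022)])
S=load('scene')
for x,z in((.143,.029),(.150,.0257),(.157,.029)):print('scene ends',x,[w2px(S,[*(N+x*f+yy*e),z]).round(1).tolist() for yy in(-.0325,.0325)])
E
```

```text
185 (np.int64(19), np.int64(30)) 
220 (np.int64(20), np.int64(31)) [[255, 214, 85], [255, 227, 100], [255, 233, 114], [255, 226, 102], [255, 212, 85], [255, 195, 75], [255, 183, 71], [254, 163, 65], [177, 207, 255], [70, 241, 255], [50, 137, 241], [46, 134, 240]]
260 (np.int64(20), np.int64(32)) 
300 (np.int64(13), np.int64(33)) 
320 (np.int64(5), np.int64(33)) 
0.143 [(np.float64(224.0), np.float64(3.6), np.float64(49.5)), (np.float64(258.0), np.float64(3.6), np.float64(49.6)), (np.float64(293.0), np.float64(3.9), np.float64(49.8))]
0.146 [(np.float64(224.0), np.float64(-3.6), np.float64(42.6)), (np.float64(258.0), np.float64(-3.5), np.float64(42.7)), (np.float64(293.0), np.float64(-3.2), np.float64(42.9))]
0.15 [(np.float64(224.0), np.float64(-12.4), np.float64(33.9)), (np.float64(258.0), np.float64(-12.3), np.float64(33.9)), (np.float64(292.0), np.float64(-12.1), np.float64(34.2))]
0.155 [(np.float64(223.0), np.float64(-28.5), np.float64(20.1)), (np.float64(258.0), np.float64(-28.5), np.float64(20.1)), (np.float64(294.0), np.float64(-28.1), np.float64(20.4))]
blade top front [[202.9, 39.2], [313.3, 39.7]]
scene ends 0.143 [[273.7, 228.5], [251.1, 238.7]]
scene ends 0.15 [[275.4, 231.2], [252.8, 241.5]]
scene ends 0.157 [[277.3, 231.7], [254.6, 242.1]]
```

Blue reaches image row 0, so the axis is past 144 mm, which fits a settled cell. I back off straight along the track and measure again.

```bash
python3 -m handwheel '[{"offset":[-2,-5.6,0],"rot":[0,0,0],"gripper":-1},{"offset":[-5,-14,0],"rot":[0,0,0],"gripper":-1},{"offset":[-5,-14,0],"rot":[0,0,0],"gripper":-1},{"offset":[-5,-14,0],"rot":[0,0,0],"gripper":-1},{"offset":[0,0,0],"rot":[0,0,0],"gripper":-1}]'
python3 - <<'E'
from h import *
e=np.array([.9426,-.3338]);f=np.array([.3338,.9426]);N=.5716*e+.2102*f
w=cap('wrist');S=cap('scene');B=cap('side')
C=np.zeros((600,800,3),np.uint8)
C[:300,:400]=cv2.resize(B['img'][130:220,240:360],(400,300),interpolation=cv2.INTER_CUBIC)
C[:300,400:]=cv2.resize(w['img'][:192,128:384],(400,300));C[300:,:400]=cv2.resize(S['img'][185:275,210:330],(400,300),interpolation=cv2.INTER_CUBIC)
cv2.imwrite('pics/m2.png',C)
for n,c,b in(('side',B,(240,130,360,220)),('scene',S,(230,210,295,260))):
    h=cv2.cvtColor(c['img'],cv2.COLOR_BGR2HSV);m=cv2.inRange(h,(100,80,40),(130,255,255));k,l,st,ce=cv2.connectedComponentsWithStats(m)
    print(n,[(st[i].tolist(),ce[i].round(1).tolist()) for i in range(1,k) if st[i][4]>8 and b[0]<ce[i][0]<b[2] and b[1]<ce[i][1]<b[3]])
    for x,z in((.143,.029),(.150,.0257),(.157,.029)):
        v=np.array([w2px(c,[*(N+(x+.009*np.cos(a))*f+yy*e),z+.009*np.sin(a)]) for a in np.linspace(0,2*np.pi,60) for yy in(-.0325,.0325)]);print(x,v.min(0).round(1),v.max(0).round(1))
E
```

```text
t: 19.32
tool_pos: [0.6045, -0.008, 0.0366]
orientation: [-1.03, 1.453, -1.454]
wrist_force: [-0.4, 0.4, -1.1]
width: 0.0149
side []
0.143 [265.  166.8] [289.9 174.4]
0.15 [265.2 166.6] [289.9 174.2]
0.157 [265.3 164.2] [290.  171.8]
scene [([257, 232, 24, 13, 90], [268.2, 237.9])]
0.143 [248.9 225. ] [276.  242.4]
0.15 [250.6 227.6] [277.8 245.2]
0.157 [252.4 228.1] [279.6 245.8]
```

```bash
python3 -m handwheel '[{"offset":[-4,-12,10],"rot":[0,0,0],"gripper":-1},{"offset":[0,0,25],"rot":[0,0,0],"gripper":-1},{"offset":[0,0,30],"rot":[0,0,0],"gripper":-1},{"offset":[16,46,0],"rot":[0,0,0],"gripper":-1},{"offset":[14,40,0],"rot":[0,0,0],"gripper":-1}]'
python3 -m handwheel '[{"offset":[0,0,0],"rot":[0,0,0],"gripper":-1},{"offset":[0,0,0],"rot":[0,0,0],"gripper":-1}]'
python3 - <<'E'
from h import *
e=np.array([.9426,-.3338]);f=np.array([.3338,.9426]);N=.5716*e+.2102*f
w=cap('wrist')
h=cv2.cvtColor(w['img'],cv2.COLOR_BGR2HSV);m=cv2.inRange(h,(100,120,40),(130,255,255));k,l,st,ce=cv2.connectedComponentsWithStats(m)
print([(st[i].tolist(),ce[i].round(1).tolist()) for i in range(1,k) if st[i][4]>100])
for x,z in((.143,.029),(.147,.028),(.150,.0257),(.157,.029)):
    v=np.array([w2px(w,[*(N+(x+.009*np.cos(a))*f+yy*e),z+.009*np.sin(a)]) for a in np.linspace(0,2*np.pi,60) for yy in(-.0325,.0325)]);print(x,v.min(0).round(1),v.max(0).round(1))
for x in(.128,.136,.164,.172):print('bar',x,w2px(w,[*(N+x*f),.05]).round(1),w2px(w,[*(N+x*f),.056]).round(1))
cv2.imwrite('pics/w8.png',cv2.resize(w['img'],(800,600)))
E
```

```text
t: 20.1
tool_pos: [0.632, 0.0678, 0.1035]
orientation: [-1.028, 1.45, -1.454]
wrist_force: [-0.4, -0.5, -1.3]
width: 0.0146
t: 20.35
tool_pos: [0.6309, 0.0669, 0.1019]
orientation: [-1.032, 1.451, -1.453]
wrist_force: [0.6, -0.8, -0.1]
width: 0.0148
[([202, 67, 44, 29, 1203], [224.0, 81.1]), ([273, 69, 31, 28, 856], [287.8, 82.4]), ([0, 138, 27, 30, 264], [6.8, 155.2]), ([0, 197, 54, 39, 855], [21.5, 216.6])]
0.143 [207.1  78.7] [310.2 107.6]
0.147 [207.1  72.3] [310.2 101.3]
0.15 [207.5  67.7] [309.9  96.6]
0.157 [206.2  55.6] [311.3  85.6]
bar 0.128 [258.5 118.9] [258.5 119.6]
bar 0.136 [258.6 105.3] [258.6 105.6]
bar 0.164 [258.8  55.1] [258.8  53.9]
bar 0.172 [258.8  40.1] [258.8  38.3]
```

Cell blob rows are 67–97, against 67.7–96.6 predicted for settled at 150 mm, and it is level across. I now carry the pusher back.

```bash
python3 -m handwheel '[{"offset":[-14,-34,0],"rot":[0,0,2],"gripper":-1},{"offset":[-18,-43,0],"rot":[0,0,2],"gripper":-1},{"offset":[-18,-43,0],"rot":[0,0,2],"gripper":-1},{"offset":[-18,-43,0],"rot":[0,0,2],"gripper":-1},{"offset":[-18,-43,0],"rot":[0,0,2],"gripper":-1}]'
python3 -m handwheel '[{"offset":[-18,-43,0],"rot":[0,0,2],"gripper":-1},{"offset":[-18,-43,0],"rot":[0,0,2],"gripper":-1},{"offset":[-14,-34,-10],"rot":[0,0,0],"gripper":-1},{"offset":[-6,-17,-30],"rot":[0,0,0],"gripper":-1},{"offset":[0,0,-20],"rot":[0,0,0],"gripper":-1}]'
python3 -m handwheel '[{"offset":[0,0,-15],"rot":[0,0,0],"gripper":-1},{"offset":[0,0,-6],"rot":[0,0,0],"gripper":-1},{"offset":[0,0,0],"rot":[0,0,0],"gripper":-1}]'
```

```text
t: 21.02
tool_pos: [0.5435, -0.1411, 0.1018]
orientation: [-1.129, 1.327, -1.328]
wrist_force: [0.3, -0.8, -0.7]
width: 0.0145
t: 21.65
tool_pos: [0.4868, -0.2779, 0.0406]
orientation: [-1.163, 1.28, -1.279]
wrist_force: [0.2, -0.2, 0.2]
width: 0.0149
t: 22.02
tool_pos: [0.489, -0.2755, 0.0206]
orientation: [-1.165, 1.276, -1.276]
wrist_force: [-0.9, -0.6, -0.6]
width: 0.0146
```

```bash
python3 -m handwheel '[{"offset":[0,0,-2.5],"rot":[0,0,0],"gripper":-1},{"offset":[0,0,0],"rot":[0,0,0],"gripper":-1}]'
python3 -m handwheel '[{"offset":[0,0,-1],"rot":[0,0,0],"gripper":-1},{"offset":[0,0,0],"rot":[0,0,0],"gripper":-1}]'
python3 -m handwheel '[{"offset":[0,0,-1],"rot":[0,0,0],"gripper":-1},{"offset":[0,0,0],"rot":[0,0,0],"gripper":-1}]'
```

```text
t: 22.28
tool_pos: [0.4894, -0.2755, 0.0186]
orientation: [-1.165, 1.275, -1.277]
wrist_force: [-1.0, 0.2, -0.4]
width: 0.0149
t: 22.52
tool_pos: [0.489, -0.2755, 0.0171]
orientation: [-1.165, 1.276, -1.276]
wrist_force: [-0.1, -0.4, -1.4]
width: 0.0147
t: 22.78
tool_pos: [0.4892, -0.2756, 0.0168]
orientation: [-1.164, 1.276, -1.277]
wrist_force: [-1.4, 1.9, 4.3]
width: 0.015
```

Contact at the pad. I release, rise and look.

```bash
python3 -m handwheel '[{"offset":[0,0,0],"rot":[0,0,0],"gripper":-0.6},{"offset":[0,0,0],"rot":[0,0,0],"gripper":-0.4},{"offset":[0,0,0],"rot":[0,0,0],"gripper":0},{"offset":[0,0,0],"rot":[0,0,0],"gripper":0},{"offset":[0,0,0],"rot":[0,0,0],"gripper":0}]'
python3 -m handwheel '[{"offset":[0,0,20],"rot":[0,0,0],"gripper":0},{"offset":[0,0,50],"rot":[0,0,0],"gripper":0},{"offset":[0,0,55],"rot":[0,0,0],"gripper":0},{"offset":[0,0,0],"rot":[0,0,0],"gripper":0},{"offset":[0,0,0],"rot":[0,0,0],"gripper":0}]'
python3 - <<'E'
from h import *
w=cap('wrist');S=cap('scene');B=cap('side')
C=np.zeros((600,800,3),np.uint8)
C[:300,:400]=cv2.resize(w['img'],(400,300))
C[:300,400:]=cv2.resize(B['img'][128:218,240:360],(400,300),interpolation=cv2.INTER_CUBIC)
C[300:,:400]=cv2.resize(S['img'][185:275,210:330],(400,300),interpolation=cv2.INTER_CUBIC)
C[300:,400:]=cv2.resize(S['img'],(400,300))
cv2.imwrite('pics/fin.png',C)
E
```

```text
t: 23.4
tool_pos: [0.4889, -0.2755, 0.016]
orientation: [-1.165, 1.276, -1.276]
wrist_force: [0.2, 0.6, 0.2]
width: 0.0427
t: 24.02
tool_pos: [0.4888, -0.2754, 0.1409]
orientation: [-1.165, 1.276, -1.276]
wrist_force: [-1.0, 0.8, 0.2]
width: 0.0427
```

View pics/fin.png

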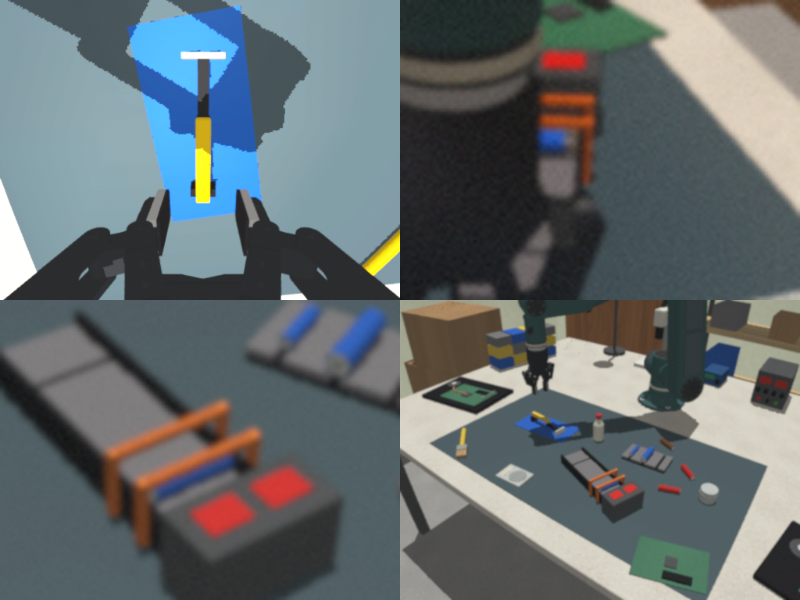

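The last picture shows the pusher standing on the pad, the cell in the cradle between the crossbars, and the other objects in place. I hand the job in.

```bash
python3 -c "
from workcell import ticket
print(ticket.job_done())"
```

```text
the job is handed in; nothing more can be done
None
```

I laid the medium cell in the loading notch and rolled it with the pusher's blade into the cradle. Then I stood the pusher back on its pad, let go and handed the job in at about 24 s of the 66 s. No verdict was reported.

- **Cell along the track:** the wrist view had it at image rows 67–97, against 67.7–96.6 predicted for a settled cell at 150 mm. It lay square.
- **Cell across the track:** it appeared about 3.5 mm off my estimated centreline, inside the 6 mm limit. I did not re-measure this against the fences. At the notch, before release, the cell had read within about 0.5 mm of centre.
- **Earlier cradle checks:** right after the push, the scene and side pictures could not settle whether the cell was in. The side camera saw no cell, so I relied on the raised wrist view.
- **Pusher and other objects:** the last picture showed the pusher standing on the pad near its start and the fingers clear of it. The other cells, bottle, drive and tin looked unmoved, but I judged that by eye only.
- **Forces:** the wrist force readings during the push stayed around 1 N, within noise. I did not measure the force between blade and cell directly.

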